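# Knock the bin's anchor pin home and shut its keeper

### The job

The anchor pin of the tilt-out bin's mount has sprung up. Pick up the mallet and knock the pin down with it until the pin is fully home, using a brisk blow or blows rather than a slow push and never touching the pin with the gripper; then slide the keeper plate all the way across over the pin to its stop so that the pin cannot come up again. Leave the mallet standing or lying on the shelf, not touching the mount, and leave the cup, the drain plug and the hanger hook where they are.

Things in the scene. Friction and masses are not known exactly. Their poses are not given: they have to be found in the camera images.
- mount: Fixed bin mount. Front: aluminium block, x -45..45, y -120..100, z 0..45 mm in this frame; origin on the shelf, +x to the bin. Pin at x 0, y -80; keeper towards +y. Guide rails 10 mm high on the block at x -35 and 35, y -25..100. Behind, x 125..290 mm: white tilt-out bin 240 mm wide, leaning forward (rim 150 mm high), four orange clothespins on the far rim to 190 mm.
- pin (a joint): Travel (m) of the anchor pin, an upright steel rod 20 mm thick with a flat round head 32 mm across. 0: fully up, head top 78 mm over the shelf (33 over the block); 0.030: fully home at its stop, head top 3 mm over the block. It goes straight down against a spring and stiff friction (7 to 10 N) and stays where it is driven.
- pin_top (a point): Centre of the top of the pin's head; moves with the pin. z up.
- catch (a joint): Travel (m) along the mount's -y of the keeper, a steel plate 58 (x) x 85 (y) x 5 mm with a grip ridge, underside 5 mm over the block's top. 0: open, leading edge 75 mm from the pin's axis; 0.095: fully across at its stop, covering the pin's head. The pin blocks it unless home. About 2 N moves it; it stays where it is left.
- catch_grip (a point): Point to grip on the keeper: an upright steel ridge on the plate, 44 mm (mount's x) x 14 mm (mount's y) x 34 mm high; this point is on its middle plane, 14 mm below its top and 75 mm over the shelf. Moves with the keeper.
- mallet: Loose rubber mallet, 450 g, standing on a flat striking face: head an upright black cylinder 60 mm across, 80 mm high, with two thin steel bands; level wooden handle 24 mm wide, 28 high, along -x of this frame to 167 mm from the head's axis, centre line 40 mm above the face. Origin: centre of the lower face, z up. Balances 15 mm from the head's axis towards the handle.
- mallet_grip (a point): Point on the handle's centre line, 55 mm from the head's axis and 40 mm above the lower striking face: a good place to grip, fingers on the 24 mm wide sides. Axes as the mallet.
- cup: Loose white ceramic toothbrush cup with a brush, 76 mm across, 100 mm high (brush to 165 mm), origin at the centre of its underside. To be left alone.
- plug: Loose grey hard silicone drain plug, 70 mm across, 29 mm high with a 14 mm steel stud on top, origin at the centre of its underside. To be left alone.
- hook: Loose stainless steel S-shaped hanger hook lying flat, about 112 x 52 mm, 8 mm thick, origin at its middle on the shelf. To be left alone.
There are look-alikes about, which are no part of the job. Leave any green or red look-alike of the mallet alone.

How it is judged:
On the way, in this order (a step that is already met when the one before it is completed fails the run):
1. a brisk blow: the pin is driven down at over 40 mm/s by the mallet (velocity of joint pin above 0.04 m/s and contact force between mallet and pin above 0.5 N).
2. the pin is home (at most 2.5 mm short of its stop) (value of joint pin above 0.0275 m), for 0.1 s.
3. the keeper is across at its stop (within 6 mm), over the pin that is home (value of joint catch above 0.089 m and value of joint pin above 0.0275 m), for 0.2 s.
At the end, for the whole second after the job is handed in: The pin is home (within 2.5 mm of its stop), the keeper is across over it (within 6 mm of its stop) and still, and the mallet is at rest on the shelf (its face centre lower than 40 mm), not touching the mount (all of step 3 and height (world z) of mallet below 0.04 m and linear speed of mallet below 0.02 m/s and contact force between mallet and mount below 0.1 N and velocity of joint catch below 0.005 m/s).
It fails at once if the gripper or arm touches the pin (contact force between any of the fingers, the arm and pin above 0.5 N).
It fails at once if the cup, plug or hook is moved by more than 30 mm or the cup is tipped (distance of any of cup, plug, hook from where it was at the start of the episode above 0.03 m or angle between cup's own z axis and vertical above 0.5 rad).
It also fails if it takes over 58 s, if anything falls off the work surface, if the arm or the gripper's body presses on something with over 40 N, if the wrist force passes 120 N, or if a joint passes its speed limit or range.

### The arm

A 6-joint arm with a two-finger parallel gripper is mounted at the origin on the work surface. World frame = base frame: x ahead of the robot, y to its left, z up, the work surface at z = 0. Lengths are in m, angles in rad, forces in N, time in s.
With the tool pointing down it reaches from about 0.325 to 0.9 m from the base axis. Payload 6.1 kg.
Tool frame: the origin (TCP) lies midway between the tips of the shut fingers; the grasp point (between the pads) lies 19 mm behind it; z points along the fingers, y is the direction in which the jaws open and shut (so a half turn about z gives the same grasp; the last joint's range is limited). The gripper opens to 87 mm and grips with 3 to 60 N. Pads are 19 mm wide; open, the fingers measure 117 mm over their backs; the gripper's body (75 mm by 190 mm) begins 51 mm behind the grasp point.
Start: joints at [1.196, 0.22, 1.526, -0, 1.395, -0.126], TCP at [0.154, 0.606, 0.223] pointing down, gripper open.
Joint ranges: [-2.98, 2.98], [-0.91, 2.08], [0.09, 2.57], [-1.24, 4.39], [0.2, 2.65], [-2.68, 2.68]. Speed limits (rad/s): [2.57, 2.57, 3.01, 3.14, 3.14, 3.14].

### API

Orientations are given as a rotation vector (axis times angle).
In Python, from workcell import ctrl gives the robot as it stands.
- The arm moves only by the shell command python3 -m inch 'ROWS' [FORCE]. ROWS is JSON, a list of rows, each a list of 3 entries, a list of its own where there are three numbers: the finger opening in cm, from 0 to 8.7, then the shift along the tool's x, y, z in cm, then the turn about the tool's z in rad. In form: [[fingers, [tx, ty, tz], yaw], ...]. A call has 1 to 8 rows; each row shifts and turns the commanded pose from where the row before left it, along the tool's axes as they then stand; what a row does not reach is not made up. A row lasts 1/10 s, in which the tool goes at most 50 mm and 8.59 degrees, less where a joint would pass 70% of its speed; a pose out of reach is approached as far as the arm can. A call with a gripper value outside its range is refused whole. The fingers move at their own pace and stop on an object; FORCE is the grip in N (left out, the last holds). Time passes only in rows, so rows that do not move let the fingers close. It gives the time, the measured TCP pose, the force and the opening at its end, in the units of the state.
- ctrl.get_state(): the state, without advancing time (a new reading comes with each control period).
- ctrl.snapshot(name): name is "scene" or "top"; returns a dict with "color" (400x640x3 uint8, blue, green, red), "depth" (400x640 float32, m along the optical axis (not along the pixel's ray), 0 where there is no reading), "fovy" (degrees; the focal length in pixels is half the picture's height over the tangent of half this angle, whatever the lens; pixels are square), "cx", "cy" (the principal point, pixels), "eye" and "attitude" of the camera in the world. Camera axes: x right, y up, looking along -z (the intrinsics and any distortion apply to the point x, -y, -z); pixel columns grow to the right and rows downward; lengths in m; the calibration is good to about 2 mm. A picture is of the moment at which its call begins.
- ctrl.finish_job(): hands the job in, once; it reports no verdict.
Trained networks look in a picture, given as the dict that the camera call returned (one of the last four; its "shot" number tells which), for a name from the list of things; names that differ only in an ending like _2 or _b are one class to them, and where a whole thing is asked for, a point or a joint stands for the part that bears it (a point fixed in the world has none). Each returns a list of dicts, best first, with "conf" (0 to 1); they miss things now and then, are a little off and sometimes report something else, mostly with a low value. They report only what shows in the picture. A call takes as long as a camera call. They do not tell look-alikes from the thing itself.
- ctrl.spot_in(picture, label): "box" ([left, top, width, height] in pixels, round what is visible of it).
- ctrl.trace(picture, label): "pixels" (400x640 bool, what is visible of it) and "box" ([left, top, width, height] in pixels, round what is visible of it).
The state is a dict: "time_s": time; "joints": joint angles; "dq": joint speeds; "joint_efforts": joint torques, N m; "ee_pos": TCP position; "tool_rot": TCP orientation; "ft_force": force on the tool from outside, world axes, zero at the start; "torque": the same for the moment, N m; "grip_width": finger opening in m.
Only numpy, scipy, OpenCV 4.12 (cv2) and the standard library are available. Lean on these libraries where they do the work, as an engineer would, in place of code of your own. Each camera call takes 0.05 s, during which the arm holds its last target. There are 200 camera calls.

## Working session

There is one attempt and no reset: what is moved stays moved. The work goes in short steps, Python scripts to look and compute and a shell command to move; the robot and the scene stay as the last step left them, time stands still between calls to the robot, and variables do not carry over. Pictures are saved under pics/ and viewed, on a budget of 10 in all, crops included, one or two more only if the job needs it, and the job is handed in when it is done.

```bash
mkdir -p pics; ls
cat > h.py <<'E'
import numpy as np, cv2
from scipy.spatial.transform import Rotation as R
from workcell import ctrl
def cloud(p):
    h,w=p["depth"].shape; f=h/2/np.tan(np.radians(p["fovy"])/2)
    v,u=np.mgrid[:h,:w]; d=p["depth"]
    c=np.stack([(u-p["cx"])/f*d,-(v-p["cy"])/f*d,-d],-1)
    a=np.array(p["attitude"]); M=a if a.shape==(3,3) else (R.from_rotvec(a) if a.size==3 else R.from_quat(a)).as_matrix()
    return c@M.T+np.array(p["eye"])
E
python3 - <<'E'
from h import *
print(ctrl.get_state())
P={}
for n in("scene","top"):
    p=ctrl.snapshot(n); cv2.imwrite(f"pics/{n}0.png",p["color"]); W=cloud(p)
    print(n,{k:v for k,v in p.items() if k not in("color","depth")})
    for l in("mallet","mount","pin","catch","cup","plug","hook"):
        for r in ctrl.trace(p,l)[:4]:
            m=r["pixels"]&(p["depth"]>0); q=W[m]
            if len(q): print(l,round(r["conf"],2),r["box"],np.median(q,0).round(3),"min",np.percentile(q,2,axis=0).round(3),"max",np.percentile(q,98,axis=0).round(3))
E
```

```text
pics
{'time_s': 0.0, 'joints': array([ 1.19589025e+00,  2.21205316e-01,  1.52764647e+00, -1.28446295e-05,
        1.39469034e+00, -1.26066139e-01]), 'dq': array([-0.00041216,  0.00082341,  0.0007601 ,  0.00023246,  0.00098384,
       -0.00098317]), 'joint_efforts': array([ 8.73019962e-04, -4.94605458e+01, -3.87387049e+01,  7.01529952e-02,
        5.70455217e-02, -1.39313220e-04]), 'ee_pos': array([0.15367826, 0.60515768, 0.22143143]), 'tool_rot': array([-3.89807011e-01, -3.11683927e+00,  2.97114189e-03]), 'ft_force': array([ 0.31631088,  0.07137276, -0.11833058]), 'torque': array([ 0.01565082, -0.01017348,  0.0471033 ]), 'grip_width': 0.08686841384583915}
scene {'fovy': 55.76807002974206, 'cx': 314.4997013673257, 'cy': 198.09776642227766, 'eye': array([1.34354549, 0.06666325, 0.7442829 ]), 'attitude': array([0.66717289, 0.73374646, 1.53638898]), 'shot': 1}
mallet 0.8 [209.1, 170.0, 43.7, 53.3] [ 0.538 -0.261  0.053] min [ 0.38  -0.299  0.005] max [ 0.564 -0.231  0.081]
mallet 0.77 [347.5, 153.4, 64.0, 29.4] [0.319 0.22  0.05 ] min [0.279 0.089 0.   ] max [0.347 0.27  0.081]
mallet 0.
[... 1480 characters left out ...]
min [ 0.496 -0.037  0.003] max [0.813 0.201 0.168]
pin 0.21 [225.4, 62.6, 109.2, 160.3] [0.71  0.091 0.045] min [ 0.496 -0.034  0.004] max [0.812 0.2   0.166]
catch 0.58 [241.6, 177.5, 32.3, 23.2] [0.545 0.138 0.056] min [0.517 0.098 0.048] max [0.574 0.181 0.09 ]
cup 0.67 [119.6, 185.8, 42.8, 36.7] [0.514 0.426 0.068] min [0.481 0.381 0.006] max [0.55  0.453 0.162]
cup 0.42 [241.8, 177.6, 33.5, 24.8] [0.544 0.14  0.056] min [0.517 0.099 0.051] max [0.574 0.181 0.09 ]
plug 0.72 [393.7, 114.4, 28.5, 24.8] [ 0.707 -0.234  0.029] min [ 0.677 -0.269  0.001] max [ 0.74  -0.204  0.043]
hook 0.69 [443.5, 103.2, 17.4, 40.0] [ 0.731 -0.361  0.007] min [ 0.676 -0.374 -0.001] max [ 0.778 -0.344  0.01 ]
```

Run:
```python
import cv2
a=cv2.imread("pics/top0.png")
cv2.imwrite("pics/top0c.png",cv2.resize(a[50:330,100:560],(800,487),interpolation=cv2.INTER_CUBIC))
```

```text
(no output)
```

View pics/top0c.png

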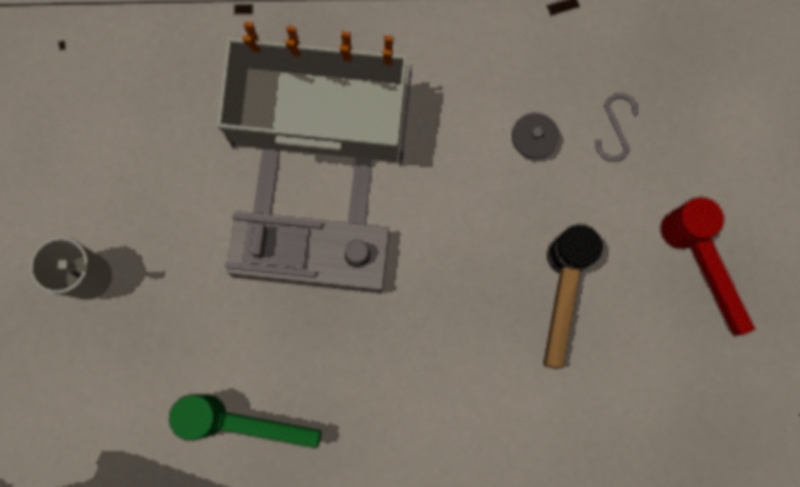

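The crop shows three mallet shapes: black head with wooden handle at (577,250), green at (195,415), red at (705,220). Only the black and wooden one fits the description. The pin head is at (357,252), and the keeper with its ridge is at (258,240). Next I'll measure these precisely.

Run:
```python
from h import *
for n in("scene","top"):
    p=ctrl.snapshot(n); W=cloud(p); ok=p["depth"]>0
    def sel(x0,x1,y0,y1,z0,z1):
        m=ok&(W[...,0]>x0)&(W[...,0]<x1)&(W[...,1]>y0)&(W[...,1]<y1)&(W[...,2]>z0)&(W[...,2]<z1); return W[m]
    def show(t,q):
        c,s,a=cv2.minAreaRect((q[:,:2]*1000).astype(np.float32)); print(n,t,len(q),"med",np.median(q,0).round(4),"rect",np.round(c,1),np.round(s,1),round(a,1))
    show("head",sel(.45,.6,-.33,-.2,.074,.09))
    q=sel(.33,.5,-.33,-.2,.046,.062); show("handle",q)
    l=cv2.fitLine(q[:,:2].astype(np.float32),cv2.DIST_HUBER,0,.01,.01).ravel(); print(l, np.degrees(np.arctan2(l[1],l[0])))
    show("pinhead",sel(.48,.6,-.02,.07,.070,.09))
    show("ridge",sel(.48,.6,.1,.25,.078,.1))
    show("block",sel(.45,.62,-.1,.25,.038,.049))
    q=sel(.45,.62,.03,.25,.051,.059);show("rails+plate",q)
    show("floor",sel(.4,.47,-.15,.0,-.02,.02))
```

```text
scene head 236 med [ 0.537  -0.2764  0.0793] rect [ 533.4 -278. ] [57.1 60.6] 88.5
scene handle 212 med [ 0.434  -0.2499  0.0528] rect [ 434.5 -252.1] [ 25.2 126.1] 75.1
[ 0.9793333  -0.20225312  0.44728515 -0.25140184] -11.668746
scene pinhead 80 med [0.5369 0.0256 0.0764] rect [534.7  25.7] [27.3 30.8] 60.4
scene ridge 68 med [0.5568 0.1581 0.0878] rect [550.  158.8] [13.8 47. ] 82.6
scene block 910 med [0.5472 0.0616 0.0447] rect [541.4  95. ] [220.1  91.2] 82.1
scene rails+plate 617 med [0.5518 0.1345 0.0545] rect [543.1 117.7] [172.7  83.1] 82.7
scene floor 623 med [ 4.342e-01 -7.900e-02 -4.000e-04] rect [435.1 -74.8] [ 69.4 149.6] 0.2
top head 498 med [ 0.5316 -0.2753  0.0798] rect [ 531.9 -276.2] [59.  57.5] 86.9
top handle 582 med [ 0.4352 -0.2504  0.0536] rect [ 436.7 -252.4] [ 25.  135.7] 75.9
[ 0.9691114  -0.24662337  0.4350375  -0.250887  ] -14.277789
top pinhead 142 med [0.5307 0.0266 0.0774] rect [531.5  27.3] [30.2 30.5] 17.8
top ridge 124 med [0.5473 0.159  0.0883] rect [548.6 160. ] [14.4 43.3] 81.5
top block 1884 med [0.5327 0.0614 0.0449] rect [541.   96.8] [219.9  91. ] 82.6
top rails+plate 1033 med [0.5437 0.1356 0.0549] rect [545.9 134.9] [143.9  79. ] 82.6
top floor 1675 med [ 4.348e-01 -7.480e-02  1.000e-04] rect [435.1 -74.9] [ 70.  149.7] 0.1
```

```bash
python3 -m inch '[[8.7,[-2.6,-3.8,0],0],[8.7,[-2.6,-3.8,0],0],[8.7,[-2.6,-3.8,0],0],[8.7,[-2.6,-3.8,0],0],[8.7,[-2.6,-3.8,0],0],[8.7,[-2.6,-3.8,0],0],[8.7,[-2.6,-3.8,0],0],[8.7,[-2.6,-3.8,0],0]]' 60; python3 -m inch '[[8.7,[-2.6,-3.8,0],0],[8.7,[-2.6,-3.8,0],0],[8.7,[-2.6,-3.8,0],0],[8.7,[-2.6,-3.8,0],0],[8.7,[-2.6,-3.8,0],0],[8.7,[-2.6,-3.8,0],0],[8.7,[-2.6,-3.8,0],0],[8.7,[-2.6,-3.8,0],0]]'
cat >> h.py <<'E'
def togo(target):  # cm in tool axes
    s=ctrl.get_state(); M=R.from_rotvec(s["tool_rot"]).as_matrix()
    print("tcp",s["ee_pos"].round(4),"x",M[:,0].round(3),"z",M[:,2].round(3),"F",s["ft_force"].round(1),"grip",round(s["grip_width"],4),"t",s["time_s"])
    print("togo cm",(M.T@(np.array(target)-s["ee_pos"])*100).round(2))
E
python3 -c "
from h import *; togo([.4793,-.263,.021])"
```

```text
time_s: 1.7
ee_pos: [0.2809, 0.2584, 0.2228]
tool_rot: [0.388, 3.116, 0.001]
ft_force: [2.8, -0.1, 0.4]
grip_width: 0.087
time_s: 2.5
ee_pos: [0.4078, -0.0881, 0.223]
tool_rot: [0.391, 3.116, -0.0]
ft_force: [2.0, 0.4, 0.0]
grip_width: 0.087
tcp [ 0.4078 -0.0881  0.223 ] x [-0.969  0.247 -0.001] z [ 0.001 -0.    -1.   ] F [2.  0.4 0. ] grip 0.087 t 2.5
togo cm [-11.22 -15.18  20.21]
```

```bash
python3 -m inch '[[8.7,[-2.8,-3.8,0],0],[8.7,[-2.8,-3.8,0],0],[8.7,[-2.8,-3.8,0],0],[8.7,[-2.8,-3.8,0],0],[8.7,[0,0,4],0],[8.7,[0,0,4],0],[8.7,[0,0,0],0]]'
python3 - <<'E'
from h import *
togo([.4793,-.263,.021])
p=ctrl.snapshot("top"); q=ctrl.snapshot("scene")
cv2.imwrite("pics/g1.png",np.vstack([cv2.resize(x,(600,300)) for x in(p["color"][120:300,340:580],q["color"][100:280,100:340])][:2]))
E
```

```text
time_s: 3.2
ee_pos: [0.4747, -0.2585, 0.1364]
tool_rot: [-0.39, -3.107, -0.009]
ft_force: [-1.2, 0.9, -0.3]
grip_width: 0.0868
tcp [ 0.4747 -0.2585  0.1364] x [-0.969  0.247  0.011] z [-0.009  0.007 -1.   ] F [-1.2  0.9 -0.3] grip 0.0868 t 3.2
togo cm [-0.68 -0.37 11.53]
```

View pics/g1.png

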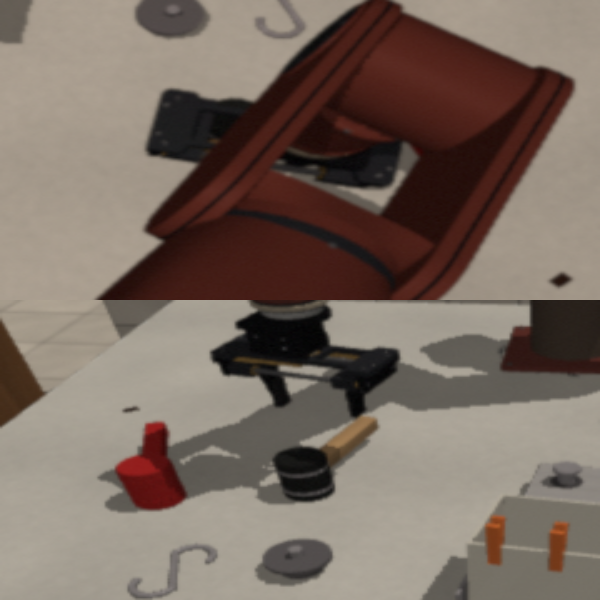

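The scene shows the open fingers over the wooden handle of the black banded mallet, at lower image (320,460). The red one is well to the side. Descending.

```bash
python3 -m inch '[[8.7,[0,0,2.5],0],[8.7,[0,0,2.5],0],[8.7,[0,0,2],0],[8.7,[0,0,0],0],[8.7,[0,0,0],0]]'; python3 -c "
from h import *; togo([.4793,-.263,.021])"
```

```text
time_s: 3.8
ee_pos: [0.4799, -0.2616, 0.0751]
tool_rot: [0.389, 3.115, -0.003]
ft_force: [-0.4, -0.7, -0.2]
grip_width: 0.0868
tcp [ 0.4799 -0.2616  0.0751] x [-0.969  0.246 -0.003] z [ 0.003 -0.002 -1.   ] F [-0.4 -0.7 -0.2] grip 0.0868 t 3.8
togo cm [ 0.04 -0.14  5.41]
```

```bash
python3 -m inch '[[8.7,[0,-0.1,2.7],0],[8.7,[0,0,2.7],0],[8.7,[0,0,0],0],[2,[0,0,0],0],[2,[0,0,0],0],[2,[0,0,0],0],[2,[0,0,0],0],[2,[0,0,0],0]]' 60; python3 -m inch '[[2,[0,0,0],0],[2,[0,0,-1],0],[2,[0,0,-3],0],[2,[0,0,-4],0],[2,[0,0,-4],0],[2,[0,0,0],0],[2,[0,0,0],0]]'
python3 - <<'E'
from h import *
togo([.4793,-.263,.14])
q=ctrl.snapshot("scene")
cv2.imwrite("pics/g2.png",cv2.resize(q["color"][100:280,100:340],(600,450)))
E
```

```text
time_s: 4.6
ee_pos: [0.4787, -0.2621, 0.0193]
tool_rot: [0.39, 3.116, -0.001]
ft_force: [0.7, -0.2, 0.6]
grip_width: 0.055
time_s: 5.3
ee_pos: [0.4792, -0.2625, 0.1406]
tool_rot: [0.389, 3.114, -0.003]
ft_force: [-0.3, -0.0, -0.8]
grip_width: 0.0205
tcp [ 0.4792 -0.2625  0.1406] x [-0.969  0.246 -0.003] z [ 0.003 -0.002 -1.   ] F [-0.3 -0.  -0.8] grip 0.0205 t 5.3
togo cm [-0.03 -0.05  0.06]
```

View pics/g2.png

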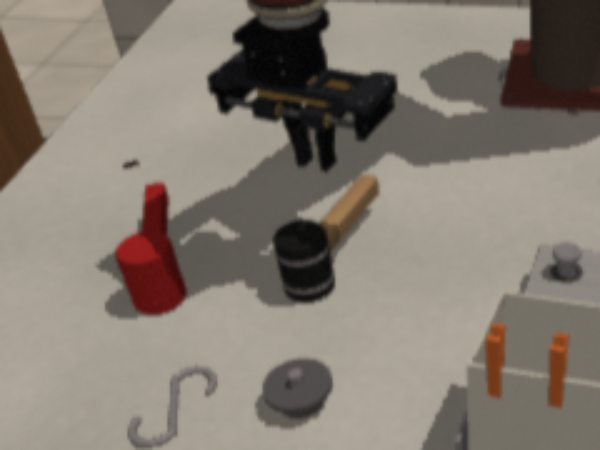

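The fingers were still closing when I lifted, so the mallet stayed on the shelf and looks unmoved at crop (300,260). I'll check where it is, open again and retry with a longer wait.

```bash
python3 -m inch '[[8,[0,0,0],0],[8,[0,0,0],0],[8,[0,0,0],0],[8,[0,0,0],0],[8,[0,0,0],0],[8,[0,0,0],0],[8,[0,0,0],0],[8,[0,0,0],0]]' 60;  python3 - <<'E'
from h import *
togo([.4793,-.263,.021])
p=ctrl.snapshot("scene"); W=cloud(p)
for z0,z1,x0,x1 in((.074,.09,.45,.6),(.046,.062,.35,.5)):
    m=(p["depth"]>0)&(W[...,0]>x0)&(W[...,0]<x1)&(W[...,1]>-.33)&(W[...,1]<-.2)&(W[...,2]>z0)&(W[...,2]<z1)
    print(cv2.minAreaRect((W[m][:,:2]*1000).astype(np.float32)))
E
```

```text
time_s: 6.15
ee_pos: [0.4783, -0.2618, 0.1386]
tool_rot: [0.39, 3.117, -0.0]
ft_force: [-0.0, 0.4, 0.6]
grip_width: 0.0749
tcp [ 0.4783 -0.2618  0.1386] x [-0.969  0.246 -0.   ] z [ 0. -0. -1.] F [-0.   0.4  0.6] grip 0.0749 t 6.15
togo cm [-0.13 -0.09 11.76]
((534.7119140625, -276.89202880859375), (56.55542755126953, 57.42359924316406), 80.22460174560547)
((433.6287841796875, -250.82376098632812), (24.24616813659668, 128.72393798828125), 75.9078369140625)
```

Unmoved. Descending and closing with enough waiting.

```bash
python3 -m inch '[[8,[0,-0.1,4],0],[8,[0,0,4],0],[8,[0,0,2.5],0],[8,[0,0,1.3],0],[8,[0,0,0],0],[2,[0,0,0],0],[2,[0,0,0],0],[2,[0,0,0],0]]' 60; python3 -m inch '[[2,[0,0,0],0],[2,[0,0,0],0],[2,[0,0,0],0],[2,[0,0,0],0],[2,[0,0,0],0],[2,[0,0,0],0],[2,[0,0,0],0],[2,[0,0,0],0]]';  python3 -m inch '[[2,[0,0,0],0],[2,[0,0,0],0],[2,[0,0,0],0]]'
```

```text
time_s: 7.0
ee_pos: [0.4792, -0.2637, 0.0223]
tool_rot: [0.389, 3.115, -0.002]
ft_force: [-0.6, 1.1, -0.0]
grip_width: 0.0635
time_s: 7.8
ee_pos: [0.4779, -0.2628, 0.0205]
tool_rot: [-0.39, -3.117, 0.0]
ft_force: [-1.5, -0.3, 1.1]
grip_width: 0.0233
time_s: 8.1
ee_pos: [0.4779, -0.2628, 0.0205]
tool_rot: [-0.39, -3.117, 0.0]
ft_force: [-1.2, -0.6, -0.1]
grip_width: 0.0234
```

```bash
python3 -m inch '[[2,[0,0,-1.5],0],[2,[0,0,-3],0],[2,[0,0,-3],0],[2,[0,0,-3],0],[2,[0,0,0],0],[2,[0.9,3.7,0],0],[2,[0.9,3.7,0],0],[2,[0.9,3.7,0],0]]';  python3 -m inch '[[2,[1,3.7,0],0],[2,[1,3.7,0],0],[2,[1,3.7,0],0],[2,[1,3.7,0],0],[2,[0.9,3.5,0],0],[2,[0,0,0],0],[2,[0,0,0],0],[2,[0,0,0],0]]'
cat > m.py <<'E'
from h import *
import sys
togo([.478,.041,.05])
p=ctrl.snapshot("scene"); W=cloud(p); ok=p["depth"]>0
for r in ctrl.trace(p,"mallet")[:4]:
    q=W[r["pixels"]&ok]; print(round(r["conf"],2),r["box"],np.median(q,0).round(3),np.percentile(q,2,axis=0).round(3),np.percentile(q,98,axis=0).round(3))
cv2.imwrite("pics/%s.png"%sys.argv[1],cv2.resize(p["color"][90:290,220:440],(660,600)))
E
python3 m.py g3
```

```text
time_s: 8.9
ee_pos: [0.4776, -0.1467, 0.1235]
tool_rot: [-0.391, -3.114, -0.002]
ft_force: [1.5, -0.4, -4.9]
grip_width: 0.023
time_s: 9.7
ee_pos: [0.476, 0.0403, 0.1245]
tool_rot: [-0.39, -3.116, 0.001]
ft_force: [-0.1, -0.1, -5.4]
grip_width: 0.0237
tcp [0.476  0.0403 0.1245] x [-0.969  0.246  0.002] z [-0.002 -0.    -1.   ] F [-0.1 -0.1 -5.4] grip 0.0237 t 9.7
togo cm [-0.19  0.12  7.45]
0.72 [314.1, 158.3, 26.2, 41.9] [0.552 0.028 0.161] [ 0.456 -0.002  0.107] [0.562 0.054 0.185]
0.62 [348.6, 157.5, 59.6, 27.3] [0.321 0.221 0.05 ] [0.291 0.09  0.005] [0.347 0.267 0.081]
```

View pics/g3.png

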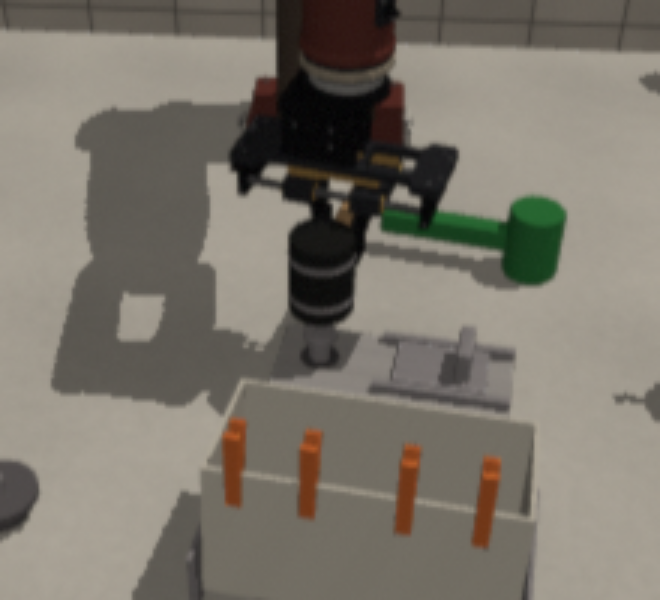

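The mallet is held upright over the pin, with its face at crop (322,315) and the pin at (320,345), about 26 mm above it. Striking now.

```bash
python3 -m inch '[[2,[-0.2,0,0],0],[2,[0,0,1.6],0],[2,[0,0,1.6],0],[2,[0,0,1.6],0],[2,[0,0,1],0],[2,[0,0,0],0],[2,[0,0,0],0]]'; python3 m.py g4
```

```text
time_s: 10.5
ee_pos: [0.4793, 0.0398, 0.0678]
tool_rot: [0.391, 3.116, -0.0]
ft_force: [0.5, -0.7, -3.7]
grip_width: 0.0233
tcp [0.4793 0.0398 0.0678] x [-0.969  0.247 -0.001] z [ 0.001 -0.    -1.   ] F [ 0.5 -0.7 -3.7] grip 0.0233 t 10.5
togo cm [0.15 0.08 1.78]
0.93 [147.5, 172.0, 27.5, 55.5] [ 0.579 -0.441  0.053] [ 0.425 -0.499  0.003] [ 0.599 -0.417  0.081]
0.8 [365.4, 155.4, 45.2, 29.0] [0.329 0.229 0.051] [0.217 0.154 0.001] [0.347 0.268 0.081]
0.77 [316.0, 177.1, 23.6, 39.8] [0.555 0.027 0.105] [ 0.47  -0.002  0.05 ] [0.565 0.055 0.13 ]
```

View pics/g4.png

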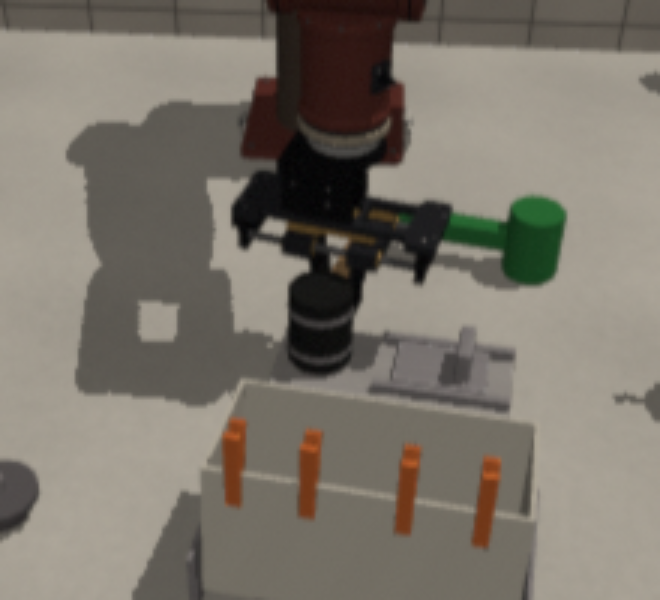

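The face now sits right at block level, at crop (320,365). Lifting to measure the pin.

```bash
python3 -m inch '[[2,[0,0,-2],0],[2,[0,0,-3],0],[2,[0,0,-3],0],[2,[0,-4,-1],0],[2,[0,-4.5,0],0],[2,[0,-4,0],0],[2,[0,0,0],0],[2,[0,0,0],0]]'
cat > k.py <<'E'
from h import *
togo([.478,-.263,.021])
for n in("scene","top"):
    p=ctrl.snapshot(n); W=cloud(p); ok=p["depth"]>0
    d=np.hypot(W[...,0]-.532,W[...,1]-.027)
    q=W[ok&(d<.012)][:,2]; b=W[ok&(d>.024)&(d<.036)][:,2]
    print(n,"pin z",len(q),np.percentile(q,[10,50,90]).round(4),"block",np.median(b).round(4))
    m=ok&(abs(W[...,0]-.545)<.06)&(abs(W[...,1]-.1)<.12)&(W[...,2]>.078)&(W[...,2]<.1)
    if m.any(): print("ridge",m.sum(),cv2.minAreaRect((W[m][:,:2]*1000).astype(np.float32)))
E
python3 k.py
```

```text
time_s: 11.4
ee_pos: [0.4472, -0.0813, 0.1571]
tool_rot: [-0.394, -3.116, -0.001]
ft_force: [0.8, 1.0, -5.9]
grip_width: 0.024
tcp [ 0.4472 -0.0813  0.1571] x [-0.969  0.249  0.001] z [-0.001  0.001 -1.   ] F [ 0.8  1.  -5.9] grip 0.024 t 11.4
togo cm [ -7.52 -16.84  13.59]
scene pin z 38 [0.0461 0.0475 0.0497] block 0.0445
ridge 69 ((550.8994140625, 158.66143798828125), (13.843082427978516, 43.482421875), 82.53314208984375)
top pin z 74 [0.0457 0.0481 0.0501] block 0.0452
ridge 124 ((548.3718872070312, 160.5772247314453), (14.414543151855469, 43.56601333618164), 83.18678283691406)
```

The pin head is 3 mm over the block in both cameras, so it is home. Returning the mallet to its place.

```bash
python3 -m inch '[[2,[-1.5,-3.4,0],0],[2,[-1.5,-3.4,0],0],[2,[-1.5,-3.4,0],0],[2,[-1.5,-3.4,0],0],[2,[-1.5,-3.2,2],0],[2,[0,0,4],0],[2,[0,0,4],0],[2,[0,0,1.5],0]]'; python3 -m inch '[[2,[0,0,1],0],[2,[0,0,0.7],0],[2,[0,0,0],0],[2,[0,0,0],0]]'; python3 -c "
from h import *; togo([.478,-.263,.0205])"
```

```text
time_s: 12.3
ee_pos: [0.4766, -0.2587, 0.0376]
tool_rot: [-0.387, -3.11, -0.007]
ft_force: [-0.4, 0.7, -5.2]
grip_width: 0.0235
time_s: 12.7
ee_pos: [0.4805, -0.2627, 0.0272]
tool_rot: [0.389, 3.115, -0.002]
ft_force: [0.6, -0.0, -4.5]
grip_width: 0.0234
tcp [ 0.4805 -0.2627  0.0272] x [-0.969  0.246 -0.003] z [ 0.002 -0.002 -1.   ] F [ 0.6 -0.  -4.5] grip 0.0234 t 12.7
togo cm [ 0.24 -0.09  0.67]
```

```bash
python3 -m inch '[[2,[0,0,0.4],0],[2,[0,0,0.2],0],[2,[0,0,0],0],[2,[0,0,0],0],[8.5,[0,0,0],0],[8.5,[0,0,0],0],[8.5,[0,0,0],0],[8.5,[0,0,0],0]]';python3 -m inch '[[8.5,[0,0,0],0],[8.5,[0,0,0],0],[8.5,[0,0,0],0],[8.5,[0,0,0],0],[8.5,[0,0,-3],0],[8.5,[0,0,-4],0],[8.5,[0,0,-4],0],[8.5,[0,0,-4],0]]'; python3 -c "
from h import *; togo([.5495,.1595,.16])"
```

```text
time_s: 13.5
ee_pos: [0.4795, -0.2623, 0.0199]
tool_rot: [0.39, 3.117, -0.0]
ft_force: [0.1, 0.5, 0.5]
grip_width: 0.0476
time_s: 14.3
ee_pos: [0.4789, -0.2619, 0.1709]
tool_rot: [-0.39, -3.117, -0.0]
ft_force: [0.8, -0.5, 0.2]
grip_width: 0.0849
tcp [ 0.4789 -0.2619  0.1709] x [-0.969  0.246  0.   ] z [-0.  0. -1.] F [ 0.8 -0.5  0.2] grip 0.0849 t 14.3
togo cm [ 3.54 42.58  1.1 ]
```

```bash
python3 -m inch '[[8.5,[0.3,4.2,0],0],[8.5,[0.4,4.2,0],0],[8.5,[0.4,4.3,0],0],[8.5,[0.4,4.3,0],0],[8.5,[0.4,4.3,0],0],[8.5,[0.4,4.3,0],0],[8.5,[0.3,4.3,0],0],[8.5,[0.3,4.3,0],0]]';python3 -m inch '[[8.5,[0.3,4.3,0],0],[8.5,[0.3,4.1,0],0],[8.5,[0,0,0],-0.118],[8.5,[0,0,4],0],[8.5,[0,0,0],0],[8.5,[0,0,0],0]]'; python3 -c "
from h import *; togo([.5495,.1595,.062])
p=ctrl.snapshot('scene')
cv2.imwrite('pics/g5.png',cv2.resize(p['color'][110:260,280:460],(720,600)))"
```

```text
time_s: 15.1
ee_pos: [0.5354, 0.0783, 0.1697]
tool_rot: [0.39, 3.117, -0.0]
ft_force: [0.7, 0.3, -0.2]
grip_width: 0.0851
time_s: 15.7
ee_pos: [0.5491, 0.1592, 0.1288]
tool_rot: [-0.206, -3.132, 0.001]
ft_force: [0.7, -0.1, 0.7]
grip_width: 0.0853
tcp [0.5491 0.1592 0.1288] x [-0.991  0.131  0.003] z [-0.003 -0.    -1.   ] F [ 0.7 -0.1  0.7] grip 0.0853 t 15.7
togo cm [-0.06  0.04  6.68]
```

View pics/g5.png

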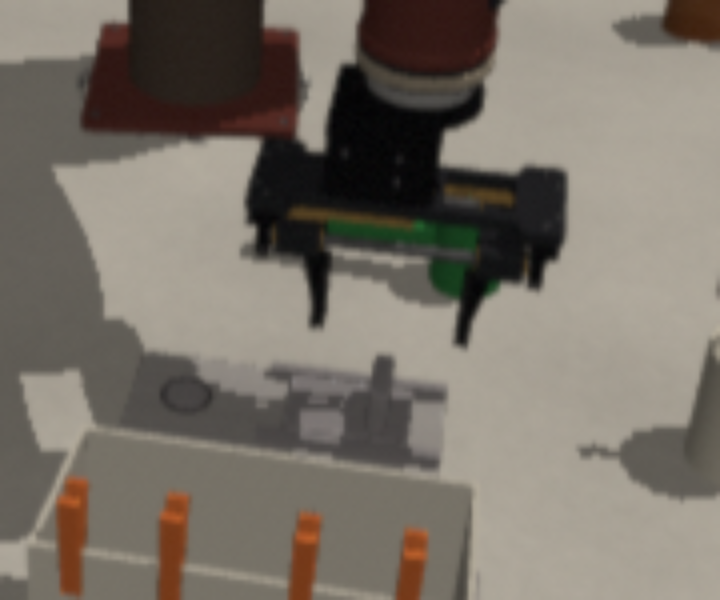

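The pin is flush at crop (187,393), the keeper ridge is at (382,390), and the gripper straddles it with its jaws along the slide. Descending to grip.

```bash
python3 -m inch '[[8.5,[0,0,3],0],[8.5,[0,0,2.5],0],[8.5,[0,0,1],0],[8.5,[0,0,0],0],[1,[0,0,0],0],[1,[0,0,0],0],[1,[0,0,0],0],[1,[0,0,0],0]]' 20;python3 -m inch '[[1,[0,0,0],0],[1,[0,0,0],0],[1,[0,0,0],0],[1,[0,0,0],0],[1,[0,0,0],0],[1,[0,0,0],0],[1,[0,0,0],0],[1,[0,0,0],0]]'; python3 -c "
from h import *; togo([.5495-.1305*.095,.1595-.9914*.095,.062])"
```

```text
time_s: 16.55
ee_pos: [0.5509, 0.1595, 0.0655]
tool_rot: [0.205, 3.133, 0.0]
ft_force: [-0.6, -0.9, 0.6]
grip_width: 0.0607
time_s: 17.35
ee_pos: [0.5501, 0.1593, 0.0645]
tool_rot: [-0.205, -3.135, 0.0]
ft_force: [-0.1, -0.4, 0.2]
grip_width: 0.0141
tcp [0.5501 0.1593 0.0645] x [-0.991  0.13   0.   ] z [-0. -0. -1.] F [-0.1 -0.4  0.2] grip 0.0141 t 17.35
togo cm [ 0.07 -9.49  0.25]
```

```bash
python3 -m inch '[[1,[0,-1,0],0],[1,[0,-1.5,0],0],[1,[0,-1.5,0],0],[1,[0,-1.5,0],0],[1,[0,-1.5,0],0],[1,[0,-1.2,0],0],[1,[0,-0.8,0],0],[1,[0,-0.4,0],0]]' ;python3 -m inch '[[1,[0,-0.2,0],0],[1,[0,0,0],0],[1,[0,0,0],0]]'; python3 -c "
from h import *; togo([.5495-.1305*.095,.1595-.9914*.095,.062])"
```

```text
time_s: 18.15
ee_pos: [0.5382, 0.0673, 0.0646]
tool_rot: [0.209, 3.134, 0.007]
ft_force: [5.2, 20.6, -4.4]
grip_width: 0.0139
time_s: 18.45
ee_pos: [0.5382, 0.0674, 0.0646]
tool_rot: [0.206, 3.134, 0.009]
ft_force: [5.4, 15.8, -5.2]
grip_width: 0.014
tcp [0.5382 0.0674 0.0646] x [-0.991  0.131 -0.001] z [ 0.002  0.006 -1.   ] F [ 5.4 15.8 -5.2] grip 0.014 t 18.45
togo cm [ 0.08 -0.22  0.26]
```

About 93 mm of travel against a hard 16–20 N resistance, which looks like the stop. Releasing, then checking by camera.

```bash
python3 -m inch '[[8.5,[0,0.2,0],0],[8.5,[0,0,0],0],[8.5,[0,0,0],0],[8.5,[0,0,0],0],[8.5,[0,0,0],0],[8.5,[0,0,0],0],[8.5,[0,0,-2],0],[8.5,[0,0,-3],0]]' ;python3 -m inch '[[8.5,[0,0,-4],0],[8.5,[0,0,-4],0],[8.5,[1.5,0,-2],0],[8.5,[3,0,0],0],[8.5,[3,0,0],0],[8.5,[3,0,0],0],[8.5,[0,0,0],0],[8.5,[0,0,0],0]]'
cat >> k.py <<'E'
print("ridge travel along -y from start:",) 
cv2.imwrite("pics/end_%d.png"%p["shot"],cv2.resize(p["color"][60:260,200:480],(800,571)));print(p["shot"])
for n in("scene",):
    p=ctrl.snapshot(n);W=cloud(p);ok=p["depth"]>0
    for l in("mallet","plug","hook","cup"):
        for r in ctrl.trace(p,l)[:3]:
            q=W[r["pixels"]&ok]; print(l,round(r["conf"],2),np.median(q,0).round(3),np.percentile(q,98,axis=0).round(3))
cv2.imwrite("pics/end_s.png",cv2.resize(p["color"][100:300,120:440],(800,500)))
E
python3 k.py
```

```text
time_s: 19.25
ee_pos: [0.5359, 0.0661, 0.1129]
tool_rot: [-0.205, -3.13, 0.001]
ft_force: [-0.4, -0.4, 0.9]
grip_width: 0.07
time_s: 20.05
ee_pos: [0.4341, 0.0799, 0.215]
tool_rot: [0.205, 3.133, -0.0]
ft_force: [-0.4, -0.8, -0.1]
grip_width: 0.085
tcp [0.4341 0.0799 0.215 ] x [-0.991  0.13  -0.002] z [ 0.002 -0.    -1.   ] F [-0.4 -0.8 -0.1] grip 0.085 t 20.05
togo cm [ -8.79 -33.43  19.41]
scene pin z 37 [0.053  0.0546 0.0562] block 0.0526
ridge 69 ((540.0130004882812, 67.35531616210938), (14.463141441345215, 42.260589599609375), 82.84821319580078)
top pin z 71 [0.0521 0.0548 0.0568] block 0.0465
ridge travel along -y from start:
15
mallet 0.84 [0.318 0.218 0.05 ] [0.347 0.269 0.081]
mallet 0.73 [ 0.542 -0.259  0.052] [ 0.566 -0.228  0.081]
hook 0.71 [ 0.74  -0.365  0.006] [ 0.781 -0.334  0.009]
cup 0.76 [0.536 0.409 0.072] [0.554 0.45  0.152]
```

View pics/end_s.png

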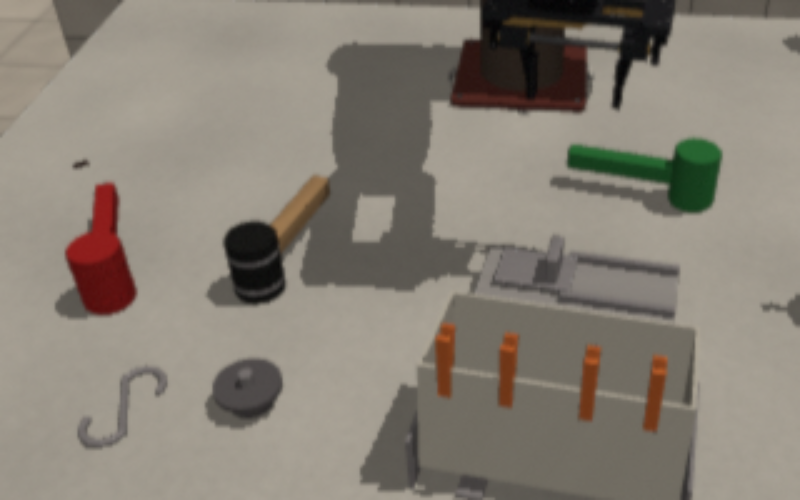

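Run:
```python
from h import *
u=np.array([.1305,.9914])
for n in("scene","top"):
    p=ctrl.snapshot(n);W=cloud(p);ok=p["depth"]>0
    d=W[...,:2]-np.array([.532,.027]); s=d@u; t=d@np.array([u[1],-u[0]])
    for z0,z1 in((.051,.062),(.04,.049)):
        m=ok&(abs(t)<.02)&(W[...,2]>z0)&(W[...,2]<z1)&(abs(s)<.12)
        print(n,z0,m.sum(),(np.percentile(s[m],[0,1,5,95,99,100])*1000).round(1))
    m=ok&(abs(t)<.02)&(W[...,2]>.08)&(W[...,2]<.1)&(abs(s)<.12); print("ridge",np.median(s[m]))
```

```text
scene 0.051 231 [-21.8 -20.  -17.   60.1  63.5  63.8]
scene 0.04 244 [-40.6 -40.2 -36.9 116.3 119.1 119.8]
ridge 0.04181330497034096
top 0.051 224 [-19.6 -19.3 -18.   11.9  14.   14.7]
top 0.04 124 [-39.3 -39.1 -38.2 -20.2 -19.6 -19.5]
ridge nan
  return _methods._mean(a, axis=axis, dtype=dtype,
  ret = ret.dtype.type(ret / rcount)
```

```bash
python3 -c "
from workcell import ctrl; print(ctrl.finish_job(), ctrl.get_state()['time_s'])"
```

```text
the job is handed in; nothing more can be done
the job is handed in; nothing more can be done
```

I handed the job in at about 20 s of the 58 s allowed. The pin is home, the keeper is across over it, and the mallet is back on the shelf. I saw no verdict.

- **Pin:** I drove it down with one stroke of the black wooden-handled mallet, commanded at about 160 mm/s. Both cameras then put its head about 3 mm above the block, which is its home height.
- **Keeper:** I gripped its ridge and slid it until it met 16–20 N of resistance. The ridge moved about 92–93 mm, a little under the nominal 95 mm but over the 89 mm needed. The leading edge sits 20 mm past the pin's axis, which matches the stop.
- **Mallet:** It stands upright on the shelf about where it started, well away from the mount.
- **Other objects:** The hook measured unmoved. In the last picture the network missed the plug, but it showed in the picture where it had been. The cup's last reading came from a different camera than its first, so the two don't compare directly. The arm never went near the cup after the start.

My first grasp failed because I lifted before the fingers had closed. The mallet did not move, and the second try held.

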